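Take the orange cutter case out of the packed rack

TASK

Take the orange case out of the tightly packed rack: hold it by the tab on top, tip its top forward towards the rack's open front while its foot is still in the rack, then draw it out. Stand it upright near the middle of the black rubber mat and let go, leaving the green and blue cases standing in their places.

Things in the scene. Friction and masses are not known exactly. Their poses are not given: they have to be found in the camera images.
- orange_case_mid (a point): Orange plastic case, to be taken: centre of its box (half-way up). Box 120 (x, front to back) x 44 (y, along the row) x 120 (z, up) mm, 0.25-0.5 kg. On its top a black square grip tab, 18 x 18 mm, 40 mm high; its axis is 28 mm to the -x (front, robot's) side of this point, so it spans 60-100 mm above this point. Starts in a rack floor 12 mm above the bench, front lip top 44 mm above the bench.
- green_case_mid (a point): Green case, same size, tab and point; stays in the rack. Fixed rack, turned as the cases: five places 45 mm apart, a fixed tabless grey block at each end, the three cases between in any order, 1.5 mm gaps. Front lip 12 mm thick, inner face 1.5 mm before the cases. Open back with a like rail; a strip across the back (top 168 mm over the bench) overhangs the cases' rear 13 mm, 26 mm above them.
- blue_case_mid (a point): Blue case, same size, tab and point; stays in the rack. In the rack the overhanging strip stops a case lifted straight up and the lip stops one slid straight out: tip its top 15-25 degrees towards its -x side over the lip's top edge (about 10 degrees frees it from the strip), then draw it up and forward.
- mat_top (a point): Centre of the top face of the fixed black rubber mat, 220 (x) x 180 (y) x 4 mm thick, lying flat on the bench; z is up.
There are look-alikes about, which are no part of the job. Of the things that look like the part that bears blue_case_mid, the smallest one is meant.

How it is judged:
By the outcome, as a careful person would: the job done as asked, in the order asked, and still so for the second after the job is handed in, with the robot touching nothing.
It also fails if it takes over 42 s, if anything falls off the work surface, if the arm or the gripper's body presses on something with over 40 N, if the wrist force passes 120 N, or if a joint passes its speed limit or range.

ROBOT

A 6-joint arm with a two-finger parallel gripper is mounted at the origin on the work surface. World frame = base frame: x ahead of the robot, y to its left, z up, the work surface at z = 0. Lengths are in m, angles in rad, forces in N, time in s.
With the tool pointing down it reaches from about 0.25 to 0.8 m from the base axis. Payload 8.5 kg.
Tool frame: the origin (TCP) lies at the very end of the fingers, on their centre line; the grasp point (between the pads) lies behind it (ctrl.tcp_to_grasp is the z of the grasp point in the tool frame, in m); z points along the fingers, y is the direction in which the jaws open and shut (so a half turn about z gives the same grasp; the last joint's range is limited). The gripper opens to 85 mm and grips with 20 to 120 N. Pads are 22 mm wide; open, the fingers measure 114 mm over their backs; the gripper's body (76 mm by 85 mm) begins 54 mm behind the grasp point. The pads swing forward as they close: fully open they stand 13 mm farther back than shut.
Start: joints at [-1.115, 0.238, -0.013, 1.319, 0, 1.571], TCP at [0.231, -0.471, 0.231] pointing down, gripper open.
Joint ranges: [-2.66, 2.66], [-1.03, 1.9], [-1.14, 1.46], [-1.82, 2.27], [-1.45, 1.34], [-3.14, 3.14]. Speed limits (rad/s): [2.22, 2.22, 2.79, 3.14, 3.14, 3.14].

INTERFACE

Orientations are given as a unit quaternion [w, x, y, z].
In Python, from workcell import ctrl gives the robot as it stands. The module is installed in compiled form; this text tells all that it offers.
- The arm moves only by the tool carry_out, never from a script. Its argument "deltas" is a list of rows, each a list of 7 numbers: the shift along the tool's x, y, z in mm, then the turn, a rotation vector about the tool's x, y, z in rad, then the finger opening in mm, from 0 to 85.4. In form: [[tx, ty, tz, rx, ry, rz, hand], ...]. A call has 1 to 12 rows; each row is the pose to reach, as a shift and turn from the pose commanded when the call began, along the tool's axes at that moment; what a row does not reach only later rows make up. A row lasts 1/12 s, in which the tool goes at most 41.7 mm and 7.16 degrees, less where a joint would pass 70% of its speed; a pose out of reach is approached as far as the arm can. A call with a gripper value outside its range is refused whole. The fingers move at their own pace and stop on an object; "newtons" is the grip in N (left out, the last holds). Time passes only in rows, so rows that repeat a pose let the fingers close. It gives the time, the measured TCP pose, the force and the opening at its end, in the units of the state.
- ctrl.get_obs(): the state, without advancing time (a new reading comes with each control period).
- ctrl.snapshot(name): name is "scene" or "top" or "wrist"; returns the picture (480x640x3 uint8, red, green, blue); there is no depth.
- ctrl.camera_model(name): a dict with "fx", "fy", "cx", "cy" (pixels), "D" ([k1, k2, p1, p2, k3] as OpenCV has them; the pictures are not rectified), "view" (4x4, takes a point from world to camera coordinates); the wrist camera has in their place "mount" (4x4, takes a point from camera to tool coordinates, whose origin is the TCP and whose axes are the flange's). Camera axes: x right, y down, z forward; pixel columns grow to the right and rows downward; lengths in m; the calibration is good to about 2 mm. A picture is of the moment at which its call begins: read the wrist's pose just before it. camera_model takes no time and is no camera call.
- ctrl.close_job(): hands the job in, once; it reports no verdict.
Trained networks look in the newest picture that a camera, given by its name, has taken for a name from the list of things; names that differ only in an ending like _2 or _b are one class to them, and where a whole thing is asked for, a point or a joint stands for the part that bears it (a point fixed in the world has none). Each returns a list of dicts, best first, with "conf" (0 to 1); they miss things now and then, are a little off and sometimes report something else, mostly with a low value. They report only what shows in the picture. A call takes as long as a camera call. They do not tell look-alikes from the thing itself.
- ctrl.trace(camera, name): "mask" (480x640 bool, what is visible of it) and "rect" ([left, top, width, height] in pixels, round what is visible of it).
The state is a dict: "time": time; "q": joint angles; "qd": joint speeds; "joint_torque": joint torques, N m; "position": TCP position; "ee_rot": TCP orientation; "ft_force": force on the tool from outside, world axes, zero at the start; "wrist_torque": the same for the moment, N m; "gripper_width": opening from 0.0 (shut) to 1.0 (fully open).
Only numpy, scipy, OpenCV 4.12 (cv2) and the standard library are available. Lean on these libraries where they do the work, as an engineer would, in place of code of your own. Each camera call takes 0.05 s, during which the arm holds its last target.

## Working session

There is one attempt and no reset: what is moved stays moved. The work goes in short steps, Python scripts to look and compute and a tool call to move; the robot and the scene stay as the last step left them, time stands still between calls to the robot, and variables do not carry over. Pictures are saved under pics/ and viewed, and the job is handed in when it is done.

Besides the shell and the picture viewer there is one more tool, called after ">>>" as a command line: name --pt "numbers of a row" for each row, then --argument value for the rest. carry_out: Moves the arm, as the interface text tells. Its arguments: {"type":"object","properties":{"deltas":{"type":"array","items":{"type":"array","items":{"type":"number"}}},"newtons":{"type":"number"}},"required":["deltas"]}

```bash
ls; mkdir -p pics; python3 - <<'E'
from workcell import ctrl
import cv2,json
o=ctrl.get_obs();print(o);print(ctrl.tcp_to_grasp)
for n in ("scene","top"):
    im=ctrl.snapshot(n);cv2.imwrite(f"pics/{n}0.png",im[:,:,::-1]);print(n,ctrl.camera_model(n))
print(ctrl.camera_model("wrist"))
E
```

```text
pics
{'time': 0.0, 'q': array([-1.11501449e+00,  2.38760006e-01, -1.42727320e-02,  1.31918962e+00,
       -4.37467791e-05,  1.57078809e+00]), 'qd': array([-0.00061521,  0.0003214 , -0.00123768,  0.00015508,  0.00030129,
       -0.00122113]), 'joint_torque': array([-2.47380020e-03, -5.38778472e+01,  3.46440661e+01,  1.82661874e-02,
       -5.73319107e-05, -2.77617528e-05]), 'position': array([ 0.23088869, -0.47103379,  0.23068133]), 'ee_rot': array([-6.89638676e-04,  9.74143870e-01,  2.25927448e-01, -1.82391743e-04]), 'ft_force': array([-0.10072443,  0.09373641,  0.06770339]), 'wrist_torque': array([-0.01326653, -0.02572508, -0.03779225]), 'gripper_width': 0.997638367198759}
-0.0187
scene {'fx': 550.1836365951889, 'fy': 550.1836365951889, 'cx': 319.7334741988292, 'cy': 246.93597252846436, 'D': array([-0.16141249,  0.        ,  0.        ,  0.        ,  0.        ]), 'view': array([[ 0.87691796,  0.48053784, -0.00991393, -0.474284  ],
       [ 0.2870607 , -0.54016856, -0.79108412, -0.08774115],
       [-0.38550104,  0.69086997, -0.61162704,  1.37044887],
       [ 0.        ,  0.       
[... 302 characters left out ...]
,  0.08412327, -0.22287127,  0.56028717],
       [ 0.22194195, -0.02036167, -0.97484726,  0.82363317],
       [ 0.        ,  0.        ,  0.        ,  1.        ]])}
{'fx': 402.52503118273444, 'fy': 402.52503118273444, 'cx': 325.30461882731936, 'cy': 237.58764945603127, 'D': array([-0.08938565,  0.        ,  0.        ,  0.        ,  0.        ]), 'mount': array([[ 3.19628895e-04, -9.46873298e-01, -3.21606678e-01,
         8.25800707e-02],
       [ 9.99999947e-01,  3.21573730e-04,  4.70739601e-05,
         3.54956086e-04],
       [ 5.88471834e-05, -3.21606676e-01,  9.46873351e-01,
        -1.43117971e-01],
       [ 0.00000000e+00,  0.00000000e+00,  0.00000000e+00,
         1.00000000e+00]])}
```

View pics/scene0.png

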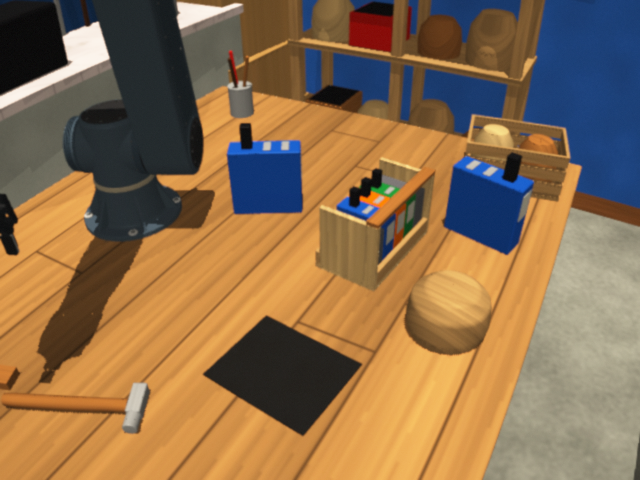

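View pics/top0.png

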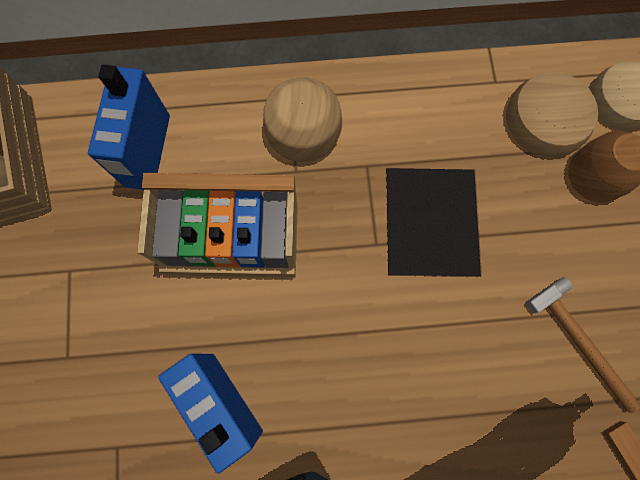

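Scene: a rack with green (195,225), orange (218,228) and blue (245,230) cases in the top picture. There are two larger blue look-alikes outside it, at (130,125) and (210,410). The target is the only orange one, at (218,228), and the blue meant is the smallest, the one in the rack. I'll enlarge to confirm and measure.

```bash
cat > h.py <<'E'
import numpy as np,cv2
from workcell import ctrl
def ray(n,uv):
    c=ctrl.camera_model(n);K=np.array([[c['fx'],0,c['cx']],[0,c['fy'],c['cy']],[0,0,1]])
    p=cv2.undistortPoints(np.array(uv,float).reshape(-1,1,2),K,np.array(c['D'])).reshape(-1,2)
    d=np.c_[p,np.ones(len(p))]
    if n=='wrist':
        o=ctrl.get_obs();from scipy.spatial.transform import Rotation as R
        T=np.eye(4);w,x,y,z=o['ee_rot'];T[:3,:3]=R.from_quat([x,y,z,w]).as_matrix();T[:3,3]=o['position']
        M=T@c['mount']
    else: M=np.linalg.inv(c['view'])
    return M[:3,3],d@M[:3,:3].T
def atz(n,uv,z):
    o,d=ray(n,uv);return o+d*((z-o[2])/d[:,2])[:,None]
def proj(n,P):
    c=ctrl.camera_model(n);K=np.array([[c['fx'],0,c['cx']],[0,c['fy'],c['cy']],[0,0,1]])
    if n=='wrist':
        o=ctrl.get_obs();from scipy.spatial.transform import Rotation as R
        T=np.eye(4);w,x,y,z=o['ee_rot'];T[:3,:3]=R.from_quat([x,y,z,w]).as_matrix();T[:3,3]=o['position']
        V=np.linalg.inv(T@c['mount'])
    else: V=c['view']
    return cv2.projectPoints(np.array(P,float).reshape(-1,1,3),cv2.Rodrigues(V[:3,:3])[0],V[:3,3],K,np.array(c['D']))[0].reshape(-1,2)
E
python3 - <<'E'
from h import *
im=cv2.imread('pics/top0.png')
cv2.imwrite('pics/crop_top0.png',cv2.resize(im[160:290,130:310],None,fx=4.4,fy=4.4,interpolation=cv2.INTER_CUBIC))
for n in ('top','scene'):
  for nm in ('orange_case_mid','green_case_mid','blue_case_mid','mat_top'):
    for r in ctrl.trace(n,nm)[:4]:print(n,nm,round(r['conf'],2),r['rect'])
# mat corners
g=im.max(2)<60
g=(g).astype(np.uint8);g[:,:370]=0;g[:,495:]=0;g[:150]=0;g[290:]=0
c=max(cv2.findContours(g,0,1)[0],key=cv2.contourArea);b=cv2.boxPoints(cv2.minAreaRect(c));print(b)
P=atz('top',b,.004);print(P.round(4),P.mean(0))
E
```

```text
top orange_case_mid 0.59 [203.5, 189.8, 38.0, 79.4]
top orange_case_mid 0.31 [231.8, 185.8, 31.4, 79.4]
top green_case_mid 0.72 [179.7, 189.4, 34.8, 78.8]
top blue_case_mid 0.73 [86.6, 64.7, 81.9, 123.8]
top blue_case_mid 0.71 [156.0, 353.8, 107.2, 120.8]
top blue_case_mid 0.55 [232.3, 187.8, 32.4, 79.8]
top mat_top 0.67 [384.6, 167.2, 97.4, 110.1]
scene orange_case_mid 0.55 [360.1, 176.8, 48.1, 70.7]
scene green_case_mid 0.57 [371.0, 164.7, 44.3, 69.5]
scene blue_case_mid 0.88 [444.6, 148.2, 91.5, 103.1]
scene blue_case_mid 0.75 [332.9, 189.4, 64.7, 67.7]
scene blue_case_mid 0.64 [227.9, 126.3, 73.7, 87.7]
scene mat_top 0.75 [206.4, 318.1, 155.0, 117.0]
[[385.68466 168.02307]
 [478.16495 166.4006 ]
 [480.07016 274.99875]
 [387.58987 276.62122]]
[[ 0.7184 -0.171   0.004 ]
 [ 0.7059 -0.359   0.004 ]
 [ 0.4847 -0.3264  0.004 ]
 [ 0.4971 -0.148   0.004 ]] [ 0.60153061 -0.25109076  0.004     ]
```

View pics/crop_top0.png

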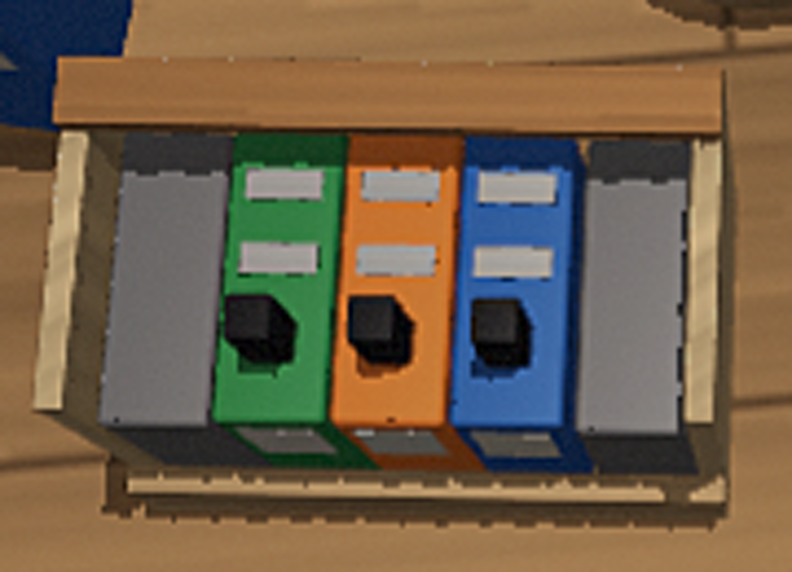

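```bash
python3 - <<'E'
from h import *
from scipy.optimize import least_squares
px=lambda u,v:(130+u/4.4,160+v/4.4)
# local coords: origin = orange mid; x back; y left(green +45)
L=[];U=[]
for y,(u,v) in zip((.045,0,-.045),((248,316),(372,317),(496,320))): L.append((-.028,y,.172));U.append(px(u,v))
for y,(u,v) in {.067:(214,422),.0225:(332,424),-.0225:(451,425),-.067:(575,428)}.items(): L.append((-.06,y,.132));U.append(px(u,v))
L=np.array(L);U=np.array(U)
def W(p):
    c,s=np.cos(p[2]),np.sin(p[2]);return np.c_[p[0]+c*L[:,0]-s*L[:,1],p[1]+s*L[:,0]+c*L[:,1],L[:,2]]
f=lambda p:(proj('top',W(p))-U).ravel()
r=least_squares(f,[.55,.2,0]);print(r.x,np.degrees(r.x[2]));print(r.fun.reshape(-1,2).round(1));print(W(r.x).round(3))
from h import *
S=cv2.imread('pics/scene0.png')
for q in proj('scene',W(r.x)): cv2.circle(S,tuple(int(v) for v in (q*16).round()),24,(0,255,255),-1,cv2.LINE_AA,4)
cv2.imwrite('pics/sc_fit.png',cv2.resize(S[130:300,300:460],None,fx=3.5,fy=3.5,interpolation=cv2.INTER_CUBIC))
# mat from scene
im=cv2.imread('pics/scene0.png');g=(im.max(2)<50).astype(np.uint8);g[:310]=0;g[440:]=0;g[:,:195]=0;g[:,370:]=0
c=max(cv2.findContours(g,0,1)[0],key=cv2.contourArea);b=cv2.approxPolyDP(c,8,True).reshape(-1,2);print(b);P=atz('scene',b,.004);print(P.round(3),P.mean(0))
im=cv2.imread('pics/top0.png');g=(im.max(2)<60).astype(np.uint8);g[:,:370]=0;g[:,495:]=0;g[:150]=0;g[290:]=0
c=max(cv2.findContours(g,0,1)[0],key=cv2.contourArea);b=cv2.approxPolyDP(c,8,True).reshape(-1,2);print(b);P=atz('top',b,.004);print(P.round(3),P.mean(0))
E
```

```text
[ 0.59656332  0.1453189  -0.09456093] -5.4179420751194565
[[ 0.9  0.1]
 [ 0.6  0.1]
 [ 0.4 -0.3]
 [ 0.2  0.3]
 [-0.1  0.1]
 [-0.2  0.1]
 [-1.9 -0.4]]
[[0.573 0.193 0.172]
 [0.569 0.148 0.172]
 [0.564 0.103 0.172]
 [0.543 0.218 0.132]
 [0.539 0.173 0.132]
 [0.535 0.129 0.132]
 [0.531 0.084 0.132]]
[[266 317]
 [205 374]
 [303 433]
 [359 364]]
[[ 0.505 -0.153  0.004]
 [ 0.488 -0.324  0.004]
 [ 0.7   -0.345  0.004]
 [ 0.716 -0.174  0.004]] [ 0.60211192 -0.24907414  0.004     ]
[[387 168]
 [388 274]
 [480 275]
 [473 170]]
[[ 0.718 -0.174  0.004]
 [ 0.502 -0.149  0.004]
 [ 0.485 -0.326  0.004]
 [ 0.699 -0.347  0.004]] [ 0.60103566 -0.24913418  0.004     ]
```

View pics/sc_fit.png

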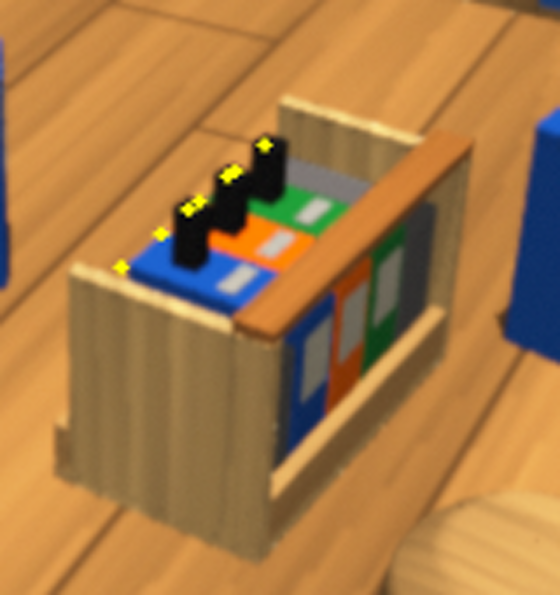

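Fit: orange mid at about (0.597, 0.145), yaw −5.4°; the scene camera agrees. Mat centre is (0.601, −0.249) from both cameras. Next I'll work out the approach to a hover above the tab.

```bash
cat >> h.py <<'E'
from scipy.spatial.transform import Rotation as R
def pose():
    o=ctrl.get_obs();w,x,y,z=o['ee_rot'];return np.array(o['position']),R.from_quat([x,y,z,w])
def tgt(yaw,tilt):
    # tool y along case x (yaw), z down ; tilt: top towards case -x
    c,s=np.cos(yaw),np.sin(yaw);y=np.array([c,s,0]);z=np.array([0,0,-1.]);x=np.cross(y,z)
    R0=R.from_matrix(np.c_[x,y,z]);return R.from_rotvec(-tilt*np.array([-s,c,0]))*R0
def delta(p0,R0,p,Rt):
    return np.r_[R0.inv().apply(np.array(p)-p0)*1000,(R0.inv()*Rt).as_rotvec()]
E
python3 - <<'E'
from h import *
p,r=pose();print(p,r.as_matrix().round(3));print(tgt(-.0946,0).as_matrix().round(3))
print(delta(p,r,[.5685,.148,.30],tgt(-.0946,0)).round(3))
E
```

```text
[ 0.23107667 -0.47132261  0.23123013] [[ 0.898  0.44  -0.   ]
 [ 0.44  -0.898  0.   ]
 [ 0.    -0.    -1.   ]]
[[ 0.094  0.996  0.   ]
 [ 0.996 -0.094  0.   ]
 [ 0.     0.    -1.   ]]
[ 575.609 -407.559  -68.658   -0.      -0.      -1.02 ]
```

>>> carry_out --pt "50 -35 -50 0 0 -0.1 85" --pt "575.6 -407.6 -69 0 0 -1.02 85" --pt "575.6 -407.6 -69 0 0 -1.02 85" --pt "575.6 -407.6 -69 0 0 -1.02 85" --pt "575.6 -407.6 -69 0 0 -1.02 85" --pt "575.6 -407.6 -69 0 0 -1.02 85" --pt "575.6 -407.6 -69 0 0 -1.02 85" --pt "575.6 -407.6 -69 0 0 -1.02 85" --pt "575.6 -407.6 -69 0 0 -1.02 85" --pt "575.6 -407.6 -69 0 0 -1.02 85" --pt "575.6 -407.6 -69 0 0 -1.02 85" --pt "575.6 -407.6 -69 0 0 -1.02 85"

```text
time: 1.5
position: [0.4659, -0.0393, 0.2871]
ee_rot: [0.0, 0.74, 0.673, 0.0]
ft_force: [1.5, -1.6, 0.4]
gripper_width: 0.992
```

```bash
python3 - <<'E'
from h import *
p,r=pose();print(p,delta(p,r,[.5685,.148,.27],tgt(-.0946,0)).round(3))
E
```

```text
[ 0.46590859 -0.03930591  0.28708866] [ 1.96178e+02  8.43820e+01  1.71510e+01  1.00000e-03 -0.00000e+00
 -0.00000e+00]
```

>>> carry_out --pt "40 17 3 0 0 0 85" --pt "80 34 7 0 0 0 85" --pt "120 51 10 0 0 0 85" --pt "160 68 14 0 0 0 85" --pt "196 84 17 0 0 0 85" --pt "196 84 17 0 0 0 85" --pt "196 84 17 0 0 0 85" --pt "196 84 17 0 0 0 85" --pt "196 84 17 0 0 0 85"

```text
time: 2.25
position: [0.5671, 0.1447, 0.27]
ee_rot: [0.0, 0.74, 0.672, -0.0]
ft_force: [-0.2, 0.1, -0.1]
gripper_width: 0.994
```

```bash
python3 - <<'E'
from h import *
p,r=pose();print(p,r.as_matrix().round(4), ctrl.get_obs()['qd'].round(3))
im=ctrl.snapshot('wrist')[:,:,::-1].copy();cv2.imwrite('pics/w1.png',im)
x,y,yaw=.5966,.1453,-.0946
c,s=np.cos(yaw),np.sin(yaw)
L=[(-.028+a,y0+b,.172) for y0 in (-.045,0,.045) for a,b in ((-.009,-.009),(-.009,.009),(.009,.009),(.009,-.009))]+[(a,b,.132) for a in(-.06,.06) for b in (-.067,-.022,.022,.067)]
np.save('L.npy',L)
P=[(x+c*a-s*b,y+s*a+c*b,z) for a,b,z in L]
v=im.copy()
for q in proj('wrist',P): cv2.circle(v,tuple(int(k) for k in (q*16).round()),32,(0,255,255),-1,cv2.LINE_AA,4)
cv2.imwrite('pics/w1f.png',v)
E
```

```text
[0.56706226 0.14468129 0.2699665 ] [[ 9.560e-02  9.954e-01 -2.000e-04]
 [ 9.954e-01 -9.560e-02 -3.000e-04]
 [-3.000e-04 -2.000e-04 -1.000e+00]] [-0.013 -0.012 -0.003 -0.002  0.     0.001]
```

View pics/w1f.png

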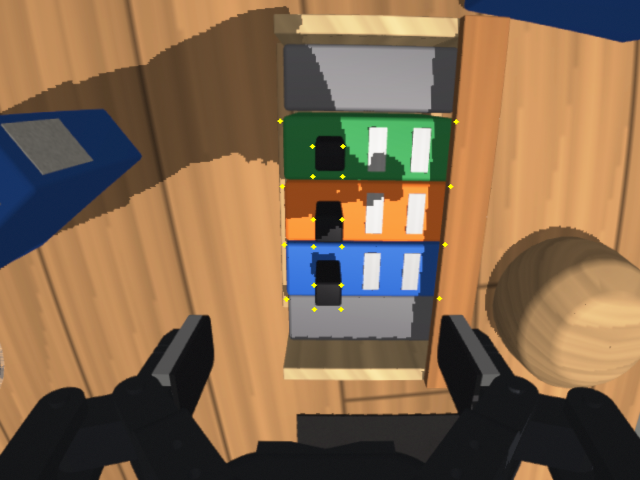

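```bash
python3 - <<'E'
from h import *
im=cv2.imread('pics/w1.png')
cv2.imwrite('pics/w1c.png',cv2.resize(im[105:310,270:470],None,fx=2.9,fy=2.9,interpolation=cv2.INTER_CUBIC))
E
```

```text
(no output)
```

View pics/w1c.png

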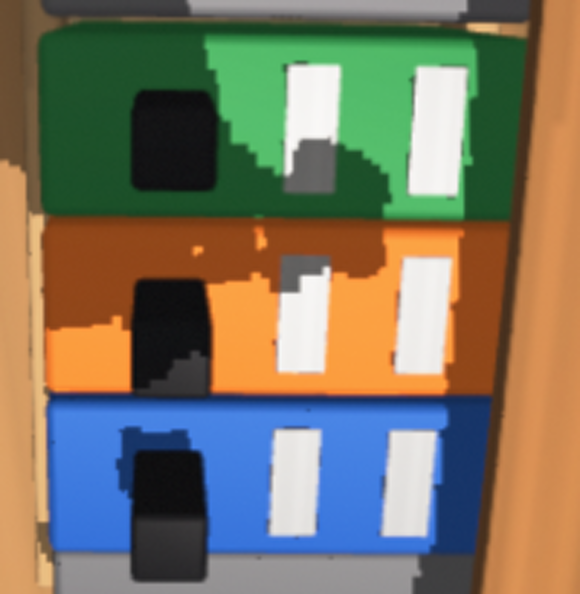

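```bash
python3 - <<'E'
from h import *
from scipy.optimize import least_squares
L=[];U=[]
for y,a,b in ((.045,(132,189),(217,191)),(0,(134,397),(212,397)),(-.045,(132,581),(207,581))):
    for dx,q in ((-.037,a),(-.019,b)): L.append((dx,y-.009,.172));U.append(q)
for y,q in ((.0225,(44,216)),(-.0225,(48,395)),(-.067,(52,553))): L.append((-.06,y,.132));U.append(q)
L=np.array(L);U=np.array(U)/2.9+[270,105]-0.3
def W(p):
    c,s=np.cos(p[2]),np.sin(p[2]);return np.c_[p[0]+c*L[:,0]-s*L[:,1],p[1]+s*L[:,0]+c*L[:,1],L[:,2]]
f=lambda p:(proj('wrist',W(p))-U).ravel()
r=least_squares(f,[.597,.145,-.09]);print(r.x,np.degrees(r.x[2]));print(r.fun.reshape(-1,2).round(1))
c,s=np.cos(r.x[2]),np.sin(r.x[2]);t=[r.x[0]-.028*c,r.x[1]-.028*s];print(t)
p,rr=pose();print(p,delta(p,rr,[*t,.136],tgt(r.x[2],0)).round(4))
E
```

```text
[ 0.59833985  0.14815715 -0.10328222] -5.917635562999635
[[ 0.   0.8]
 [ 0.7  0.3]
 [-0.6 -0.2]
 [ 0.8 -0. ]
 [ 0.1 -0.6]
 [ 1.  -0.4]
 [-0.9  1.1]
 [-0.7 -0.4]
 [-0.7 -0.8]]
[np.float64(0.5704890541556016), np.float64(0.15104391533349704)]
[0.5671316  0.14448102 0.27020641] [6.856400e+00 2.669000e+00 1.342072e+02 3.000000e-04 0.000000e+00
 7.000000e-03]
```

>>> carry_out --pt "3 1 25 0 0 0.003 60" --pt "6 2.3 55 0 0 0.005 60" --pt "6 2.3 80 0 0 0.005 60" --pt "6 2.3 100 0 0 0.005 60" --pt "6 2.3 115 0 0 0.005 50" --pt "6 2.3 125 0 0 0.005 45" --pt "6 2.3 132 0 0 0.005 45" --pt "6 2.3 132 0 0 0.005 45" --pt "6 2.3 132 0 0 0.005 45" --newtons 20

```text
time: 3.05
position: [0.5706, 0.1511, 0.1384]
ee_rot: [0.0, 0.742, 0.671, 0.0]
ft_force: [-0.2, 0.5, 0.5]
gripper_width: 0.528
```

```bash
python3 - <<'E'
from h import *
p,r=pose();print(p,ctrl.get_obs()['gripper_width'])
for n in('wrist','scene'):
  im=ctrl.snapshot(n)[:,:,::-1];cv2.imwrite(f'pics/{n}2.png',im)
cv2.imwrite('pics/scene2c.png',cv2.resize(im[100:300,300:470],None,fx=3,fy=3,interpolation=cv2.INTER_CUBIC))
E
```

```text
[0.57064001 0.15109965 0.13841277] 0.5283062346879275
```

View pics/wrist2.png

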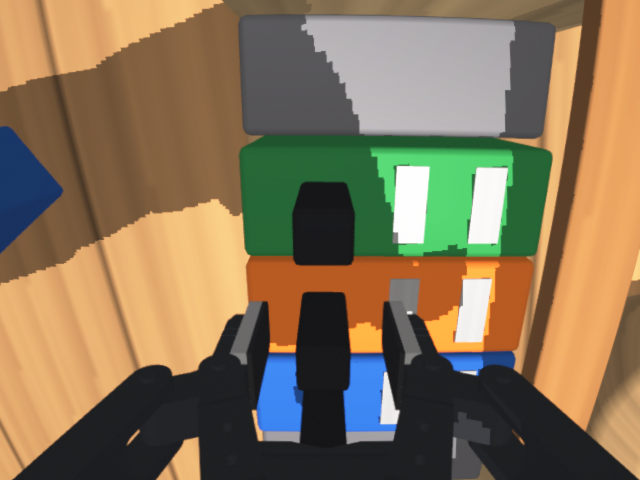

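View pics/scene2c.png

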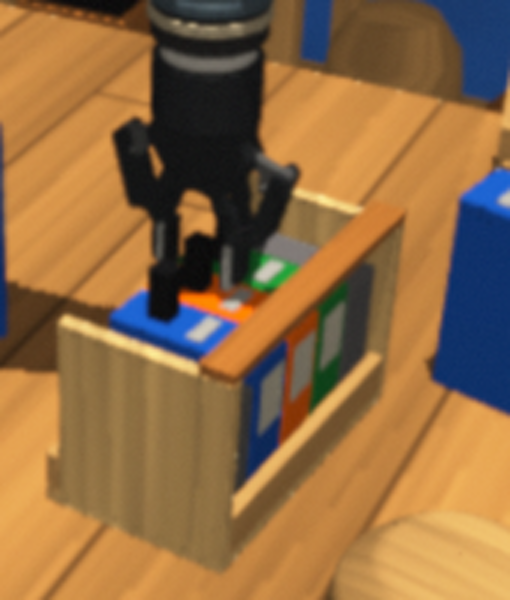

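Wrist picture: the orange tab (325,345) sits centred between the pads (265 and 383), and the fingers clear the neighbours' tabs. Closing gently.

>>> carry_out --pt "0 0 0 0 0 0 30" --pt "0 0 0 0 0 0 20" --pt "0 0 0 0 0 0 10" --pt "0 0 0 0 0 0 5" --pt "0 0 0 0 0 0 5" --pt "0 0 0 0 0 0 5" --newtons 30

```text
time: 3.65
position: [0.5704, 0.1517, 0.1381]
ee_rot: [-0.0, 0.742, 0.671, 0.0]
ft_force: [-3.4, 0.7, 4.9]
gripper_width: 0.203
```

```bash
python3 - <<'E'
from h import *
o=ctrl.get_obs();print(o['position'],o['ft_force'].round(1),o['wrist_torque'].round(2),o['gripper_width']*85.4)
im=ctrl.snapshot('wrist')[:,:,::-1];cv2.imwrite(f'pics/w3.png',im)
E
```

```text
[0.57042838 0.1516528  0.13806804] [-3.4  0.7  4.9] [0.11 0.33 0.02] 17.298677735555405
```

View pics/w3.png

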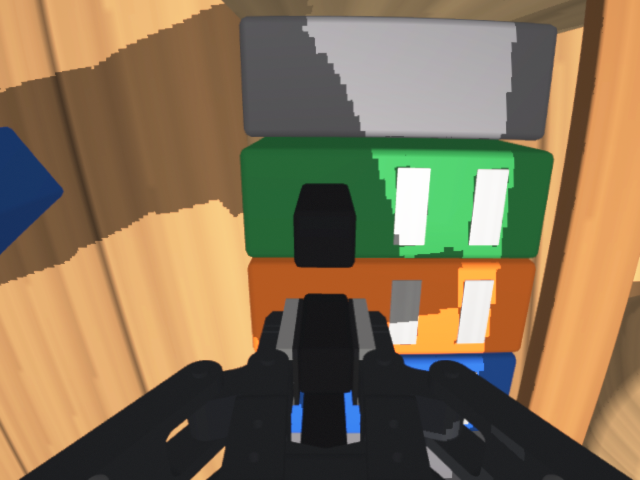

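```bash
python3 - <<'E'
import numpy as np
for th in (1.5,3,4.5,6,8,10,12,14,16,18,20,22):
    e=max(.5,1.5-th/3); s=min(11,th*1.1 if th>3 else th*.7)
    t=np.radians(th);x=(32+e)*np.cos(t)-(94+s)*np.sin(t);z=(32+e)*np.sin(t)+(94+s)*np.cos(t)
    print(th,[0,round(x-33.5,1),round(94-z,1),round(-t,3),0,0,5])
E
```

```text
1.5 [0, np.float64(-3.0), np.float64(-1.9), np.float64(-0.026), 0, 0, 5]
3 [0, np.float64(-6.1), np.float64(-3.7), np.float64(-0.052), 0, 0, 5]
4.5 [0, np.float64(-8.9), np.float64(-7.2), np.float64(-0.079), 0, 0, 5]
6 [0, np.float64(-11.7), np.float64(-9.4), np.float64(-0.105), 0, 0, 5]
8 [0, np.float64(-15.6), np.float64(-12.3), np.float64(-0.14), 0, 0, 5]
10 [0, np.float64(-19.7), np.float64(-15.0), np.float64(-0.175), 0, 0, 5]
12 [0, np.float64(-23.5), np.float64(-15.5), np.float64(-0.209), 0, 0, 5]
14 [0, np.float64(-27.4), np.float64(-15.7), np.float64(-0.244), 0, 0, 5]
16 [0, np.float64(-31.2), np.float64(-15.9), np.float64(-0.279), 0, 0, 5]
18 [0, np.float64(-35.0), np.float64(-15.9), np.float64(-0.314), 0, 0, 5]
20 [0, np.float64(-38.9), np.float64(-15.8), np.float64(-0.349), 0, 0, 5]
22 [0, np.float64(-42.7), np.float64(-15.5), np.float64(-0.384), 0, 0, 5]
```

First raise the grip force and tip partway to check forces.

>>> carry_out --pt "0 0 0 0 0 0 5" --pt "0 0 0 0 0 0 5" --pt "0 -1.5 -1 -0.013 0 0 5" --pt "0 -3 -1.9 -0.026 0 0 5" --pt "0 -4.5 -2.8 -0.039 0 0 5" --pt "0 -6.1 -3.7 -0.052 0 0 5" --pt "0 -7.5 -5.5 -0.065 0 0 5" --pt "0 -8.9 -7.2 -0.079 0 0 5" --pt "0 -8.9 -7.2 -0.079 0 0 5" --newtons 70

```text
time: 4.45
position: [0.561, 0.1524, 0.1454]
ee_rot: [0.03, 0.741, 0.67, 0.027]
ft_force: [-0.9, -0.0, -3.2]
gripper_width: 0.201
```

```bash
python3 - <<'E'
from h import *
o=ctrl.get_obs();print(o['position'],o['ft_force'].round(1),o['wrist_torque'].round(2),o['gripper_width']*85.4)
p,r=pose();print(np.degrees(np.arccos(-r.as_matrix()[2,2])))
im=ctrl.snapshot('wrist')[:,:,::-1];cv2.imwrite(f'pics/w4.png',im)
im=ctrl.snapshot('scene')[:,:,::-1]
cv2.imwrite('pics/scene4c.png',cv2.resize(im[100:300,300:470],None,fx=3,fy=3,interpolation=cv2.INTER_CUBIC))
E
```

```text
[0.56095011 0.15243272 0.1454093 ] [-0.9 -0.  -3.2] [ 0.01  0.21 -0.01] 17.17732146109783
4.604738787764852
```

View pics/w4.png

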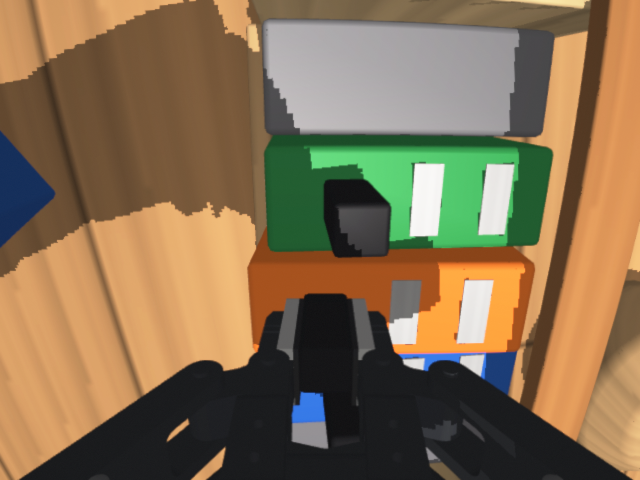

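View pics/scene4c.png

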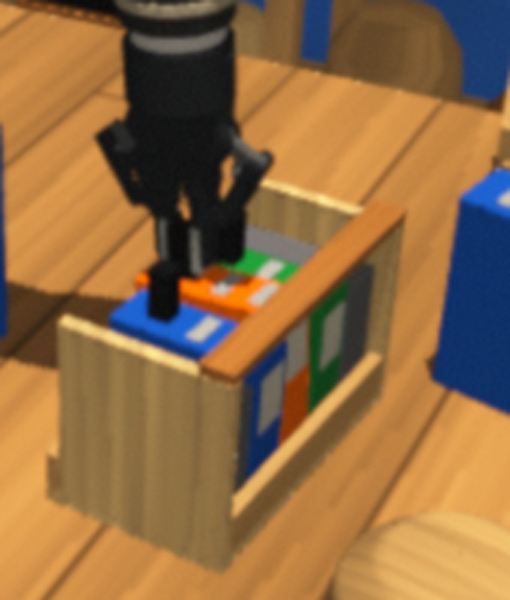

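The orange tips with the tool at 4.6°. Forces are small (3 N, about its weight) and the neighbours stand still. Next I'll continue the arc to 21°.

```bash
python3 - <<'E'
import numpy as np
def f(th,s,e=.5):
    t=np.radians(th);return np.array([(32+e)*np.cos(t)-(94+s)*np.sin(t),(32+e)*np.sin(t)+(94+s)*np.cos(t)])
a=np.radians(4.5);b=np.array([33.5-8.9,94+7.2])
# tool axes in (x,z): y=(cos,sin) , z(down)=(sin,-cos)
Y=np.array([np.cos(a),np.sin(a)]);Z=np.array([np.sin(a),-np.cos(a)])
for th in (6,7.5,9,10.5,12,14,16,18,20,21):
    s=min(11,th*1.1);d=f(th,s)-b;print(th,[0,round(float(d@Y),1),round(float(d@Z),1),round(-np.radians(th)+a,3),0,0,5])
# draw phase from 21deg: bottom corner heights
E
```

```text
6 [0, -2.6, -2.5, np.float64(-0.026), 0, 0, 5]
7.5 [0, -5.4, -4.9, np.float64(-0.052), 0, 0, 5]
9 [0, -8.2, -7.2, np.float64(-0.079), 0, 0, 5]
10.5 [0, -11.1, -8.9, np.float64(-0.105), 0, 0, 5]
12 [0, -13.9, -9.4, np.float64(-0.131), 0, 0, 5]
14 [0, -17.7, -10.0, np.float64(-0.166), 0, 0, 5]
16 [0, -21.6, -10.4, np.float64(-0.201), 0, 0, 5]
18 [0, -25.4, -10.7, np.float64(-0.236), 0, 0, 5]
20 [0, -29.2, -10.9, np.float64(-0.271), 0, 0, 5]
21 [0, -31.1, -10.9, np.float64(-0.288), 0, 0, 5]
```

>>> carry_out --pt "0 -2.6 -2.5 -0.026 0 0 5" --pt "0 -5.4 -4.9 -0.052 0 0 5" --pt "0 -8.2 -7.2 -0.079 0 0 5" --pt "0 -11.1 -8.9 -0.105 0 0 5" --pt "0 -13.9 -9.4 -0.131 0 0 5" --pt "0 -17.7 -10 -0.166 0 0 5" --pt "0 -21.6 -10.4 -0.201 0 0 5" --pt "0 -25.4 -10.7 -0.236 0 0 5" --pt "0 -29.2 -10.9 -0.271 0 0 5" --pt "0 -31.1 -10.9 -0.288 0 0 5" --pt "0 -31.1 -10.9 -0.288 0 0 5" --newtons 70

```text
time: 5.47
position: [0.5292, 0.1556, 0.1533]
ee_rot: [0.135, 0.729, 0.66, 0.123]
ft_force: [0.8, -0.8, -2.5]
gripper_width: 0.197
```

```bash
python3 - <<'E'
from h import *
o=ctrl.get_obs();print(o['position'],o['ft_force'].round(1),o['wrist_torque'].round(2),o['gripper_width']*85.4,o['q'].round(2))
p,r=pose();print(np.degrees(np.arccos(-r.as_matrix()[2,2])))
a=ctrl.snapshot('wrist')[:,:,::-1];b=ctrl.snapshot('scene')[:,:,::-1]
cv2.imwrite('pics/s5.png',np.hstack([cv2.resize(a,(400,300)),cv2.resize(b[100:280,280:520],(400,300))]))
E
```

```text
[0.52924052 0.15557564 0.15334674] [ 0.8 -0.8 -2.5] [-0.    0.62 -0.04] 16.832976450542095 [ 0.38  0.1  -0.47  0.67 -0.17  2.02]
21.06060204772743
```

View pics/s5.png

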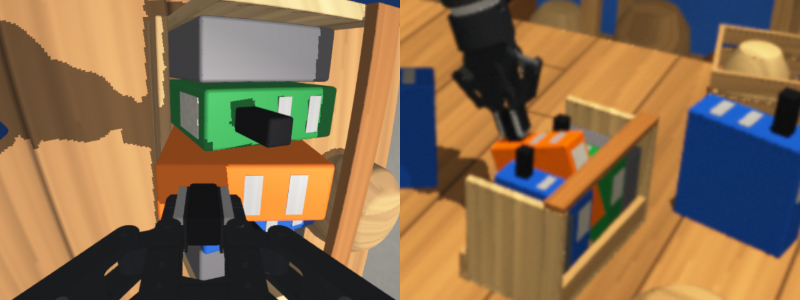

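>>> carry_out --pt "0 0 -6 0 0 0 5" --pt "0 0 -14 0 0 0 5" --pt "0 0 -24 0 0 0 5" --pt "0 0 -38 0 0 0 5" --pt "0 0 -54 0 0 0 5" --pt "0 0 -70 0 0 0 5" --pt "0 0 -88 0 0 0 5" --pt "0 0 -106 0 0 0 5" --pt "0 0 -124 0 0 0 5" --pt "0 0 -138 0 0 0 5" --pt "0 0 -150 0 0 0 5" --pt "0 0 -150 0 0 0 5" --newtons 70

```text
time: 6.57
position: [0.4768, 0.1614, 0.2966]
ee_rot: [0.136, 0.729, 0.659, 0.124]
ft_force: [1.6, 0.3, -3.1]
gripper_width: 0.204
```

```bash
python3 - <<'E'
from h import *
o=ctrl.get_obs();print(o['position'],o['ft_force'].round(1),o['wrist_torque'].round(2),o['gripper_width']*85.4,o['q'].round(2))
a=ctrl.snapshot('wrist')[:,:,::-1];b=ctrl.snapshot('scene')[:,:,::-1]
cv2.imwrite('pics/s6.png',np.hstack([cv2.resize(a,(400,300)),cv2.resize(b[60:300,240:560],(400,300))]))
p,r=pose();print(delta(p,r,[.50,.12,.345],tgt(-.1,0)).round(3))
E
```

```text
[0.47680106 0.16138302 0.2966232 ] [ 1.6  0.3 -3.1] [ 0.06  0.63 -0.05] 17.39043702270925 [ 0.44 -0.06 -0.25  1.05 -0.18  2.08]
[-3.8473e+01  4.4004e+01 -3.7899e+01  3.6800e-01 -1.0000e-03 -0.0000e+00]
```

View pics/s6.png

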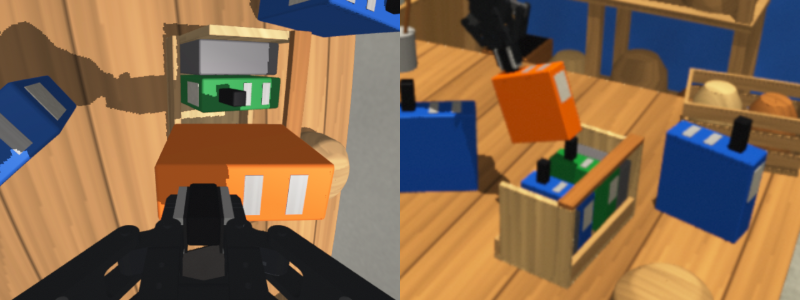

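>>> carry_out --pt "0 8 -25 0.03 0 0 5" --pt "-5 14 -40 0.07 0 0 5" --pt "-10 20 -45 0.12 0 0 5" --pt "-15 26 -45 0.17 0 0 5" --pt "-20 32 -45 0.22 0 0 5" --pt "-26 36 -43 0.27 0 0 5" --pt "-32 40 -40 0.32 0 0 5" --pt "-38 44 -38 0.368 0 0 5" --pt "-38 44 -38 0.368 0 0 5" --pt "-38 44 -38 0.368 0 0 5" --newtons 70

```text
time: 7.5
position: [0.5008, 0.12, 0.3429]
ee_rot: [-0.001, 0.742, 0.67, -0.001]
ft_force: [-0.6, -0.1, -3.6]
gripper_width: 0.2
```

```bash
python3 - <<'E'
from h import *
p,r=pose();print(p,r.as_matrix().round(3),delta(p,r,[.573,-.246,.30],tgt(-.11,0)).round(3))
E
```

```text
[0.50078533 0.1199547  0.34292444] [[ 0.101  0.995 -0.003]
 [ 0.995 -0.101 -0.001]
 [-0.001 -0.003 -1.   ]] [-3.56722e+02  1.09032e+02  4.29200e+01 -3.00000e-03  1.00000e-03
  9.00000e-03]
```

>>> carry_out --pt "-15 4 0 0 0 0 5" --pt "-45 12 0 0 0 0 5" --pt "-80 22 0 0 0 0 5" --pt "-115 34 0 0 0 0 5" --pt "-150 46 0 0 0 0 5" --pt "-185 58 0 0 0 0 5" --pt "-220 70 0 -0.001 0 0.003 5" --pt "-255 82 5 -0.002 0 0.006 5" --pt "-290 93 15 -0.003 0 0.009 5" --pt "-320 101 28 -0.003 0 0.009 5" --pt "-345 107 38 -0.003 0 0.009 5" --pt "-357 109 43 -0.003 0 0.009 5" --newtons 70

```text
time: 8.5
position: [0.5723, -0.2481, 0.2995]
ee_rot: [0.001, 0.745, 0.667, 0.0]
ft_force: [0.1, 0.6, -3.5]
gripper_width: 0.2
```

>>> carry_out --pt "0 0 0 0 0 0 5" --pt "0 0 0 0 0 0 5" --pt "0 0 0 0 0 0 5"

```text
time: 8.75
position: [0.5726, -0.2445, 0.3022]
ee_rot: [0.001, 0.744, 0.668, 0.001]
ft_force: [0.1, -0.1, -3.3]
gripper_width: 0.202
```

```bash
python3 - <<'E'
from h import *
p,r=pose();print(p,r.as_matrix().round(3),delta(p,r,[.573,-.246,.15],tgt(-.11,0)).round(3),ctrl.get_obs()['ft_force'])
for n in('top','scene'):
  im=ctrl.snapshot(n)[:,:,::-1];cv2.imwrite(f'pics/{n}7.png',im)
E
```

```text
[ 0.57257675 -0.24453448  0.30217719] [[ 0.108  0.994  0.003]
 [ 0.994 -0.108 -0.   ]
 [ 0.     0.003 -1.   ]] [-1.41900e+00  1.28000e-01  1.52178e+02  3.00000e-03 -0.00000e+00
  2.00000e-03] [ 0.10734986 -0.10083268 -3.34656738]
```

View pics/scene7.png

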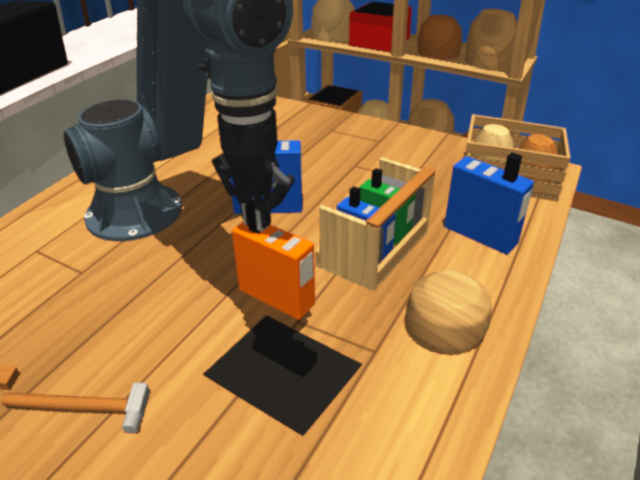

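```bash
python3 - <<'E'
from h import *
p,r=pose();M=r.as_matrix();Y=M[:,1];X=M[:,0];Z=M[:,2]
v=cv2.imread('pics/scene7.png')
P=[p+Y*(.028+a)+X*b+Z*h for h in (.006,.126) for a in(-.06,.06) for b in (-.022,.022)]
for q in proj('scene',P): cv2.circle(v,tuple(int(k) for k in (q*16).round()),24,(255,255,0),-1,cv2.LINE_AA,4)
cv2.imwrite('pics/s7c.png',cv2.resize(v[190:350,190:350],None,fx=3.7,fy=3.7,interpolation=cv2.INTER_CUBIC))
E
```

```text
(no output)
```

View pics/s7c.png

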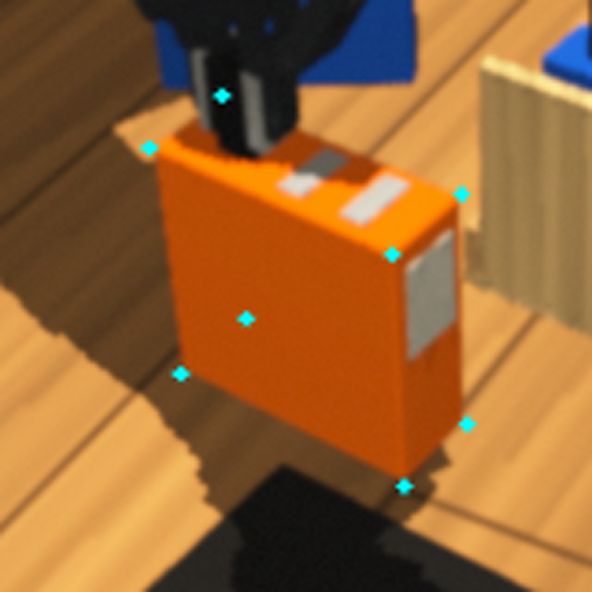

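Upright, and it fits the model within about 3 px. Lowering.

>>> carry_out --pt "-0.5 0 20 0 0 0 5" --pt "-1 0 50 0.003 0 0 5" --pt "-1 0 85 0.003 0 0 5" --pt "-1 0 115 0.003 0 0 5" --pt "-1 0 138 0.003 0 0 5" --pt "-1 0 152 0.003 0 0 5" --pt "-1 0 160 0.003 0 0 5" --pt "-1 0 164 0.003 0 0 5" --pt "-1 0 164 0.003 0 0 5"

```text
time: 9.6
position: [0.573, -0.2462, 0.1376]
ee_rot: [-0.0, 0.744, 0.668, -0.0]
ft_force: [-0.1, -0.3, -3.0]
gripper_width: 0.196
```

>>> carry_out --pt "0 0 1 0 0 0 5" --pt "0 0 2 0 0 0 5" --pt "0 0 3 0 0 0 5" --pt "0 0 3 0 0 0 5"

```text
time: 9.93
position: [0.5731, -0.2469, 0.1349]
ee_rot: [-0.0, 0.745, 0.668, -0.0]
ft_force: [0.7, 0.7, -3.9]
gripper_width: 0.198
```

>>> carry_out --pt "0 0 1 0 0 0 5" --pt "0 0 2 0 0 0 5" --pt "0 0 3 0 0 0 5" --pt "0 0 3 0 0 0 5"

```text
time: 10.27
position: [0.5727, -0.2467, 0.1312]
ee_rot: [-0.001, 0.745, 0.667, -0.0]
ft_force: [1.0, -1.2, -3.8]
gripper_width: 0.199
```

>>> carry_out --pt "0 0 1 0 0 0 5" --pt "0 0 2 0 0 0 5" --pt "0 0 2 0 0 0 5"

```text
time: 10.52
position: [0.5726, -0.2468, 0.1303]
ee_rot: [-0.0, 0.745, 0.667, -0.0]
ft_force: [-4.3, 1.5, 5.2]
gripper_width: 0.197
```

Contact: the force went from −3.5 N to +5 N, at the expected height. Releasing gently.

>>> carry_out --pt "0 0 0 0 0 0 5" --pt "0 0 0 0 0 0 17" --pt "0 0 0 0 0 0 19" --pt "0 0 0 0 0 0 22" --pt "0 0 0 0 0 0 27" --pt "0 0 0 0 0 0 34" --pt "0 0 0 0 0 0 42" --pt "0 0 0 0 0 0 50" --pt "0 0 0 0 0 0 50" --newtons 20

```text
time: 11.27
position: [0.5729, -0.2467, 0.1293]
ee_rot: [-0.0, 0.745, 0.668, -0.0]
ft_force: [0.0, 0.3, 0.4]
gripper_width: 0.585
```

>>> carry_out --pt "0 0 -8 0 0 0 50" --pt "0 0 -20 0 0 0 50" --pt "0 0 -40 0 0 0 55" --pt "0 0 -70 0 0 0 60" --pt "0 0 -100 0 0 0 60" --pt "0 0 -135 0 0 0 60" --pt "0 -30 -160 0 0 0 60" --pt "0 -60 -170 0 0 0 60" --pt "0 -90 -170 0 0 0 60" --pt "0 -100 -170 0 0 0 60" --pt "0 -100 -170 0 0 0 60"

```text
time: 12.18
position: [0.4717, -0.2357, 0.3012]
ee_rot: [0.0, 0.745, 0.667, -0.0]
ft_force: [0.8, -0.5, 0.7]
gripper_width: 0.701
```

```bash
python3 - <<'E'
from h import *
o=ctrl.get_obs();print(o['time'],o['position'],o['ft_force'].round(1))
for n in('top','scene'):
  im=ctrl.snapshot(n)[:,:,::-1];cv2.imwrite(f'pics/{n}8.png',im)
E
```

```text
12.1833 [ 0.47167929 -0.23565283  0.30119351] [ 0.8 -0.5  0.7]
```

View pics/scene8.png

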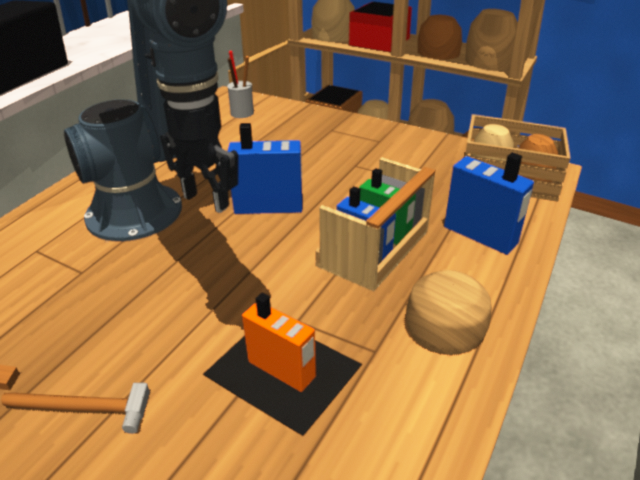

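View pics/top8.png

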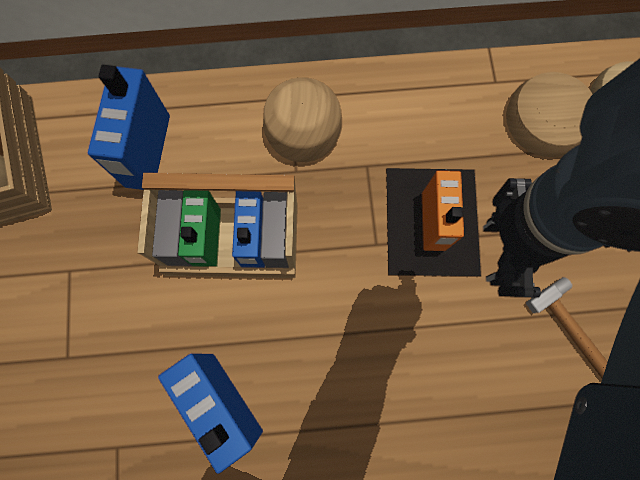

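The orange case stands upright at the mat's middle (scene (280,345), top (442,215)). Green and blue are at the same pixels as at the start, and the arm is clear. One settle call, then I hand in.

>>> carry_out --pt "0 0 0 0 0 0 60" --pt "0 0 0 0 0 0 60" --pt "0 0 0 0 0 0 60" --pt "0 0 0 0 0 0 60"

```text
time: 12.62
position: [0.4741, -0.2359, 0.2989]
ee_rot: [-0.001, 0.744, 0.668, -0.0]
ft_force: [-0.4, -0.3, -0.1]
gripper_width: 0.706
```

```bash
python3 - <<'E'
from h import *
im=ctrl.snapshot('top')[:,:,::-1];old=cv2.imread('pics/top8.png')
d=cv2.absdiff(im,old).max(2);print((d[160:290,130:485]>40).sum())
print(ctrl.close_job())
E
```

```text
99
the job is handed in; nothing more can be done
None
```

The orange case is out of the rack and standing upright near the middle of the black mat, released. I gripped it by its tab, tipped it 21° over the front lip with its foot still in the rack, then drew it out along its own axis and set it down. The job was handed in at about 12.7 s.

**Last checks:**
- **Neighbours:** green and blue were at the same pixels as at the start.
- **Forces:** no wrist reading between moves passed about 7 N. The gripper was clear of everything at hand-in.
- **Movement while settling:** the final before/after picture comparison showed 99 changed pixels over the rack and mat area. I took this to be the arm's shadow shifting slightly and did not look at it further.
- **Placement:** I judged the case's final position by eye. The tool set it down where I aimed, at the mat centre measured as (0.601, −0.249).
- **Disagreements:** the wrist and top cameras differed by about 3 mm and 0.5° on where the orange case was. I went with the wrist view for the grasp, and the tab came out centred between the pads. When I checked the carried case against a model in the scene camera, it fitted within about 3 pixels.

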